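# Close and lock the gear cover of a bench polishing machine

## Task

The polishing machine's gear cover has been left open: press it fully shut until it snaps past its catch. Then lock it with the black lock knob beside it: pull the knob up, turn it until its steel tongue lies across the cover, feel for the locking notch and push the knob back down fully home. Leave the bar, the chrome cap, the wrench and the tin where they are.

Things in the scene. Friction and masses are not known exactly. Their poses are not given: they have to be found in the camera images.
- polisher: Green bench polishing machine, bolted down. Its head is a box 200 (own x) x 240 (own y) x 100 mm high. Origin: centre of its underside on the table; own x points to the cover's hinge edge, own y to the knob and the grey motor (y +120 to +232 mm, top 104 mm high); grey buffing wheel at y -185 to -217 mm, top 160 mm high. Gear cover and lock knob lie side by side on its top.
- cover (a joint): Opening of the gear cover in rad: 0 fully shut, starts at 0.45 to 0.85; its stiff hinge lets it stay where left. Pushing its free edge down takes 1 to 3 N; below about 0.08 rad (the last 14 mm at the edge) a spring catch resists with about 8 N more, and below about 0.03 it snaps shut on a rigid stop. Shut, the cover's top is 108 mm above the table.
- cover_edge (a point): Point on the upper face of the green gear cover (plate 205 mm long, 150 mm wide, 8 mm thick), midway across its width, 15 mm before the end of its free edge, 185 mm from the hinge line; moves with the cover. z axis: out of the upper face; x axis: towards the hinge.
- cover_hinge (a point): Middle of the cover's hinge line, 104 mm above the table, at the cover's mid-thickness, at the machine's +x edge; the line runs along the machine's own y. The free edge lifts.
- lock_pull (a joint): How far the lock knob is pulled up, in m: 0 fully home, 0.016 top stop. Pulling takes about 6 N, pushing about 3 N; it stays at any height. It starts home in the unlocked notch. Its locking pin clears the notches above 0.009; pushed down anywhere but over a notch, it stops hard at about 0.009.
- lock_turn (a joint): Turn of the lock knob in rad, counter-clockwise from above positive; starts near 0 (unlocked notch, up to 0.1 play), stop at 1.65. Turns only when pulled up, with under 0.15 N m. The only other notch, the locking notch, is hidden inside the machine: its centre lies anywhere from 0.95 to 1.35 rad, and the pin drops in within about 0.08 rad of it.
- knob_grip (a point): On the knob's vertical turning axis, in its grip, an upright black bar 78 mm long (point's x), 20 wide (y), 38 high. Knob home: this point is 146 mm above the table, bar top 156, bar foot 118. Below the bar: a skirt 66 mm across and a flat steel tongue 18 mm wide reaching 63 mm from the axis along point's +x (top 117 mm high); locked, the tongue lies over the cover's side edge.
- compound_bar: Brown bar of polishing compound, 50 x 160 x 45 mm, lying on the table; leave alone. Origin: centre of its underside.
- chrome_cover: Round domed bright metal cap, 136 mm across, 34 mm high, on the table; leave alone. Origin: centre of its underside.
- wrench: Steel wrench 180 mm long lying on the table; leave alone.
- tin: Plain metal tin, 70 mm across, 100 mm high, standing; leave alone. Origin: centre of its underside.

How it is judged:
On the way, in this order (a step that is already met when the one before it is completed fails the run):
1. the cover is pressed shut past its catch (value of joint cover below 0.02 rad), for 0.2 s.
2. the knob is pulled up, with the cover shut (value of joint lock_pull above 0.008 m and value of joint cover below 0.02 rad), for 0.1 s.
3. the raised knob is turned towards the cover (value of joint lock_turn above 0.65 rad and value of joint lock_pull above 0.007 m).
4. the knob is pushed home in the locking notch (value of joint lock_turn above 0.7 rad and value of joint lock_pull below 0.003 m), for 0.2 s.
At the end, for the whole second after the job is handed in: The cover is shut (within 0.02 rad, about 4 mm at its edge), and the lock knob is turned more than 0.7 rad and pushed home to within 3 mm, which is possible only in the locking notch (all of step 4 and value of joint cover below 0.02 rad); the robot touches nothing.
It fails at once if a bystander is moved by more than 30 mm (distance of any of compound_bar, chrome_cover, wrench, tin from where it was at the start of the episode above 0.03 m).
It also fails if it takes over 69 s, if anything falls off the work surface, if the arm or the gripper's body presses on something with over 40 N, if the wrist force passes 120 N, or if a joint passes its speed limit or range.

## Robot

A 6-joint arm with a two-finger parallel gripper is mounted at the origin on the work surface. World frame = base frame: x ahead of the robot, y to its left, z up, the work surface at z = 0. Lengths are in m, angles in rad, forces in N, time in s.
With the tool pointing down it reaches from about 0.425 to 0.95 m from the base axis. Payload 3.5 kg.
Tool frame: the origin (TCP) lies at the very end of the fingers, on their centre line; the grasp point (between the pads) lies 19 mm behind it; z points along the fingers, y is the direction in which the jaws open and shut (so a half turn about z gives the same grasp; the last joint's range is limited). The gripper opens to 85 mm and grips with 20 to 120 N. Pads are 22 mm wide; open, the fingers measure 114 mm over their backs; the gripper's body (76 mm by 85 mm) begins 54 mm behind the grasp point. The pads swing forward as they close: fully open they stand 13 mm farther back than shut.
Start: joints at [0.962, 0.286, 1.577, -0, 1.279, -0.15], TCP at [0.299, 0.605, 0.231] pointing down, gripper open.
Joint ranges: [-2.77, 2.77], [-0.9, 2.22], [0.21, 2.48], [-1.53, 4.67], [0.24, 2.81], [-2.84, 2.84]. Speed limits (rad/s): [2.79, 2.79, 3.14, 3.14, 3.14, 3.14].

## Interface

Orientations are given as a unit quaternion [x, y, z, w].
In Python, from plant import get_state, vision, ctrl, cut_out gives the robot as it stands.
- The arm moves only by the tool jog_arm, never from a script. Its argument "commands" is text: rows parted by semicolons, each of 6 numbers parted by spaces: the shift along the world's x, y, z in m, then the turn, a rotation vector about the world's x, y, z in rad. A call has 1 to 20 rows; each row is the pose to reach, as a shift and turn from the pose commanded when the call began; what a row does not reach only later rows make up. A row lasts 1/8 s, in which the tool goes at most 62.5 mm and 10.7 degrees, less where a joint would pass 70% of its speed; a pose out of reach is approached as far as the arm can. A call with a gripper value outside its range is refused whole. "gripper" is the opening in per cent of the stroke, from 0 (shut) to 100 (fully open), set as the call begins (left out, the last holds). The fingers move at their own pace and stop on an object; "grip_force" is the grip in N (left out, the last holds). Time passes only in rows, so rows that repeat a pose let the fingers close. It gives the time, the measured TCP pose, the force and the opening at its end, in the units of the state.
- get_state(): the state, without advancing time (a new reading comes with each control period).
- vision.read_camera(name): name is "scene" or "side" or "wrist"; returns a dict with "frame" (384x512x3 uint8, red, green, blue), "z_map" (384x512 float32, m along the optical axis (not along the pixel's ray), 0 where there is no reading), "fx", "fy", "cx", "cy" (pixels), "R" (3x3) and "t" (3): a world point X has camera coordinates R X + t. Camera axes: x right, y down, z forward; pixel columns grow to the right and rows downward; lengths in m; the calibration is good to about 2 mm. A picture is of the moment at which its call begins.
- ctrl.sign_off(): hands the job in, once; it reports no verdict.
Trained networks look in the newest picture that a camera, given by its name, has taken for a name from the list of things; names that differ only in an ending like _2 or _b are one class to them, and where a whole thing is asked for, a point or a joint stands for the part that bears it (a point fixed in the world has none). Each returns a list of dicts, best first, with "conf" (0 to 1); they miss things now and then, are a little off and sometimes report something else, mostly with a low value. They report only what shows in the picture. A call takes as long as a camera call.
- cut_out(camera, query): "pixels" (384x512 bool, what is visible of it) and "box" ([centre column, centre row, width, height] in pixels, round what is visible of it).
The state is a dict: "time": time; "qpos": joint angles; "dq": joint speeds; "joint_efforts": joint torques, N m; "eef_pos": TCP position; "tcp_rot": TCP orientation; "contact_force": force on the tool from outside, world axes, zero at the start; "wrist_torque": the same for the moment, N m; "opening": opening from 0.0 (shut) to 1.0 (fully open).
Only numpy, scipy, OpenCV 4.12 (cv2) and the standard library are available. Lean on these libraries where they do the work, as an engineer would, in place of code of your own. Each camera call takes 0.05 s, during which the arm holds its last target.

## Working session

There is one attempt and no reset: what is moved stays moved. The work goes in short steps, Python scripts to look and compute and a tool call to move; the robot and the scene stay as the last step left them, time stands still between calls to the robot, and variables do not carry over. Pictures are saved under pics/ and viewed, and the job is handed in when it is done.

Besides the shell and the picture viewer there is one more tool, called after "Call:" as a command line: name --argument value ..., lists and objects as JSON in quotes. jog_arm: Moves the arm, as the interface text tells. Its arguments: {"type":"object","properties":{"commands":{"type":"string"},"gripper":{"type":"number"},"grip_force":{"type":"number"}},"required":["commands"]}

```bash
mkdir -p pics; ls; python3 - <<'E'
from plant import get_state, vision, ctrl, cut_out
import cv2,numpy as np
print(get_state())
for n in ["scene","side","wrist"]:
    r=vision.read_camera(n)
    cv2.imwrite(f"pics/{n}0.png",r["frame"][:,:,::-1]); np.savez(f"{n}0.npz",**r)
    print(n,r["fx"],r["cx"],r["cy"],r["R"].round(3).tolist(),r["t"])
    for q in ["polisher","cover","cover_edge","knob_grip","lock_turn","compound_bar","chrome_cover","wrench","tin"]:
        for d in cut_out(n,q)[:2]: print(n,q,round(d["conf"],2),np.round(d["box"]))
E
```

```text
pics
{'time': 0.0, 'qpos': array([ 9.62011073e-01,  2.87198496e-01,  1.57820284e+00,  1.94885668e-05,
        1.27858541e+00, -1.50003430e-01]), 'dq': array([-0.00016496,  0.00092818, -0.00092294,  0.00104258,  0.00025103,
       -0.00173387]), 'joint_efforts': array([ 2.79058522e-04, -4.05971503e+01, -2.92633027e+01, -9.05248339e-05,
        5.64627306e-03,  1.28009961e-05]), 'eef_pos': array([0.29851519, 0.60466323, 0.22991129]), 'tcp_rot': array([ 2.27387014e-01,  9.73803734e-01, -1.10846978e-03, -4.52000605e-04]), 'contact_force': array([-0.50634218,  0.16039775, -0.22831144]), 'wrist_torque': array([ 0.00106513, -0.00078626,  0.02721753]), 'opening': 0.9984239116553515}
scene 479.3111888856688 258.07689345110765 193.17348567429403 [[-0.822, 0.569, 0.019], [0.343, 0.521, -0.782], [-0.455, -0.636, -0.623]] [ 0.47558386 -0.13642284  1.49800407]
scene polisher 0.85 [234. 181. 120. 148.]
scene polisher 0.63 [255. 182.  32.  32.]
scene cover 0.97 [221. 149.  76.  90.]
scene cover_edge 0.8 [219. 148.  82.  87.]
scene cover_edge 0.33 [256. 179.  30.  33.]
scene knob_grip 0.68 [255. 180.
[... 485 characters left out ...]
r 0.57 [296. 214.  94.  95.]
side cover_edge 0.93 [299. 213.  90.  92.]
side knob_grip 0.86 [264. 196.  40.  34.]
side knob_grip 0.65 [211. 184.  64.  30.]
side lock_turn 0.7 [297. 214.  95.  89.]
side lock_turn 0.63 [265. 195.  38.  34.]
side compound_bar 0.59 [209. 182.  58.  32.]
side chrome_cover 0.83 [273. 170.  44.  26.]
side wrench 0.76 [202. 268.  24.  62.]
side wrench 0.18 [264. 195.  42.  36.]
side tin 0.54 [300. 212.  89.  93.]
wrist 284.2065840299442 253.13102739255459 196.1279191038212 [[0.443, 0.897, -0.001], [0.864, -0.426, 0.269], [0.241, -0.12, -0.963]] [-0.67521949 -0.03516962  0.37872733]
wrist compound_bar 0.62 [ 83. 368.  46.  32.]
wrist wrench 0.71 [ 82. 368.  46.  30.]
```

View pics/scene0.png

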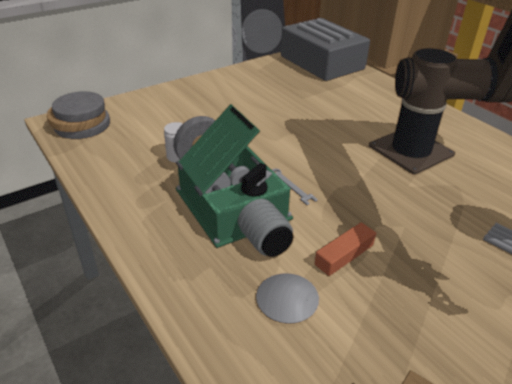

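View pics/side0.png

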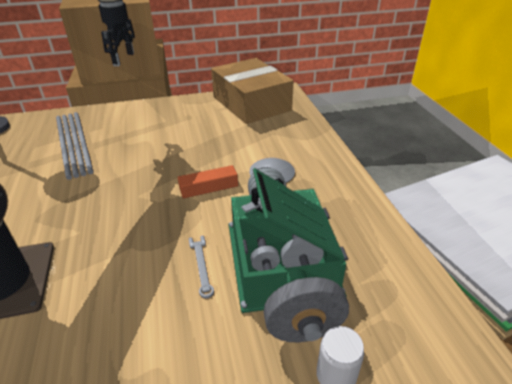

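```bash
cat > h.py <<'E'
import numpy as np
def cloud(r):
    z=r["z_map"]; v,u=np.mgrid[:384,:512]
    c=np.stack([(u-r["cx"])/r["fx"]*z,(v-r["cy"])/r["fy"]*z,z],-1)
    P=(c-r["t"])@r["R"]; P[z<=0]=np.nan
    return P
def proj(r,X):
    c=np.atleast_2d(X)@r["R"].T+r["t"]
    return np.c_[c[:,0]/c[:,2]*r["fx"]+r["cx"],c[:,1]/c[:,2]*r["fy"]+r["cy"]]
E
python3 - <<'E'
from h import *
import cv2
from plant import cut_out,vision
for n in ["scene","side"]:
    r=vision.read_camera(n); P=cloud(r)
    f=r["frame"].astype(int); g=(f[...,1]>f[...,0]+20)&(f[...,1]>f[...,2]+8)
    p=P[g]; p=p[(p[:,2]>-.02)&(p[:,2]<.4)&(p[:,0]>.3)&(p[:,0]<1)&(abs(p[:,1])<.5)]
    print(n,len(p),p.min(0).round(3),p.max(0).round(3), np.median(p,0).round(3))
    top=p[(p[:,2]>.09)&(p[:,2]<.104)]; print("top",len(top),cv2.minAreaRect(top[:,:2].astype(np.float32)))
    low=p[(p[:,2]<.104)]; print("low",len(low),cv2.minAreaRect(low[:,:2].astype(np.float32)))
    hi=p[p[:,2]>.125]
    c=hi.mean(0); U,S,V=np.linalg.svd(hi-c,full_matrices=False); print("plane",c.round(3),V[2].round(3),S.round(3))
    m=[d for d in cut_out(n,"knob_grip")][0]["pixels"]; k=P[m]; k=k[~np.isnan(k[:,0])]
    print("knob",len(k),np.median(k,0).round(3))
    t=k[(k[:,2]>.148)&(k[:,2]<.165)]; print("knobtop",len(t),t.mean(0).round(3),cv2.minAreaRect(t[:,:2].astype(np.float32)))
    for q in ["compound_bar","chrome_cover","wrench","tin"]:
        d=cut_out(n,q)
        if d: 
            k=P[d[0]["pixels"]];print(q,np.nanmedian(k,0).round(3),np.nanmax(k,0).round(3),np.nanmin(k,0).round(3))
    x0,y0=(150,80) if n=="scene" else (190,140)
    cv2.imwrite(f"pics/{n}_z.png",cv2.resize(r["frame"][y0:y0+200,x0:x0+200,::-1],(600,600),interpolation=cv2.INTER_CUBIC))
E
```

```text
scene 6167 [ 0.501 -0.27   0.005] [0.726 0.058 0.235] [ 0.646 -0.06   0.102]
top 1495 ((0.607734739780426, -0.06619484722614288), (0.21775111556053162, 0.20233553647994995), 85.11895751953125)
low 3115 ((0.6077831983566284, -0.10776229202747345), (0.3176754415035248, 0.21497847139835358), 85.68324279785156)
plane [ 0.618 -0.109  0.176] [ 0.644 -0.053  0.763] [2.301 2.201 0.156]
knob 719 [0.596 0.011 0.128]
knobtop 190 [0.596 0.004 0.154] ((0.5938271284103394, 0.0020619314163923264), (0.07880160957574844, 0.01950090378522873), 20.110118865966797)
compound_bar [0.5   0.237 0.042] [0.567 0.258 0.049] [ 0.361  0.163 -0.006]
chrome_cover [0.688 0.265 0.019] [0.743 0.318 0.035] [ 0.609  0.177 -0.003]
wrench [ 0.426 -0.032  0.005] [0.516 0.044 0.098] [ 0.406 -0.143 -0.006]
tin [ 0.647 -0.351  0.076] [ 0.699 -0.199  0.139] [ 0.586 -0.531 -0.004]
side 8062 [ 0.488 -0.279  0.003] [0.714 0.084 0.236] [ 0.58  -0.137  0.099]
top 1794 ((0.605539858341217, -0.09367935359477997), (0.26042431592941284, 0.199299618601799), 84.98709106445312)
low 4977 ((0.6031222343444824, -0.07069122791290283), (0.3058129549026489, 0.20807777345180511), 84.958740234375)
plane [ 0.609 -0.132  0.183] [ 0.638 -0.048  0.769] [2.571 2.321 0.245]
knob 278 [ 0.56  -0.019  0.126]
knobtop 72 [ 0.586 -0.006  0.154] ((0.5934622287750244, -0.002622060477733612), (0.07802370935678482, 0.01850980892777443), 19.385581970214844)
compound_bar [0.48  0.201 0.039] [0.564 0.248 0.048] [ 0.404  0.186 -0.002]
chrome_cover [0.692 0.243 0.023] [0.743 0.31  0.235] [ 0.555 -0.042 -0.001]
wrench [ 0.427 -0.073  0.006] [0.445 0.026 0.01 ] [ 0.408 -0.148 -0.004]
tin [ 0.613 -0.378  0.097] [ 0.695 -0.279  0.102] [ 0.587 -0.4   -0.002]
```

```bash
ls -la pics
```

```text
total 1492
drwxr-xr-x 2 agent agent   4096 Dec  7 01:17 .
drwxr-xr-x 3 agent agent   4096 Dec  7 01:17 ..
-rw-r--r-- 1 agent agent 272621 Dec  7 01:16 scene0.png
-rw-r--r-- 1 agent agent 336336 Dec  7 01:17 scene_z.png
-rw-r--r-- 1 agent agent 289622 Dec  7 01:16 side0.png
-rw-r--r-- 1 agent agent 366618 Dec  7 01:17 side_z.png
-rw-r--r-- 1 agent agent 243687 Dec  7 01:16 wrist0.png
```

View pics/scene_z.png

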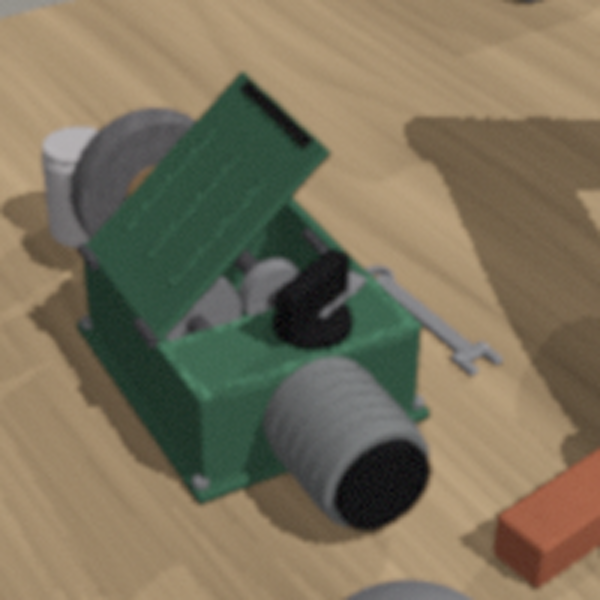

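View pics/side_z.png

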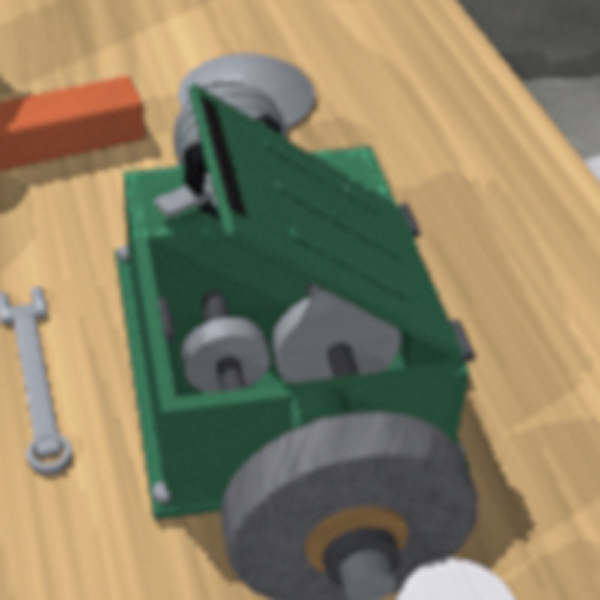

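```bash
python3 - <<'E'
from h import *
import cv2
a=np.deg2rad(-5); ex=np.array([np.cos(a),np.sin(a),0]); ey=np.array([-np.sin(a),np.cos(a),0])
K=np.array([.594,0,0])
for n in ["scene","side"]:
    r=dict(np.load(n+"0.npz")); P=cloud(r)
    f=r["frame"].astype(int); g=(f[...,1]>f[...,0]+20)&(f[...,1]>f[...,2]+8)
    g=cv2.morphologyEx(g.astype(np.uint8),cv2.MORPH_OPEN,np.ones((3,3)))>0
    p=P[g]; p=p[(p[:,2]>-.02)&(p[:,2]<.4)&(p[:,0]>.3)&(p[:,0]<1)&(abs(p[:,1])<.5)]
    o=np.c_[(p-K)@ex,(p-K)@ey,p[:,2]]
    t=o[(o[:,2]>.096)&(o[:,2]<.104)]; pc=lambda v:np.percentile(v,[0.5,2,10,50,90,98,99.5]).round(3)
    print(n,"top x",pc(t[:,0]),"y",pc(t[:,1]))
    s=o[(o[:,2]>.02)&(o[:,2]<.09)]; print("  side x",pc(s[:,0]),"y",pc(s[:,1]))
    c=o[o[:,2]>.115]
    # cover upper face: plane fit
    A=np.c_[c[:,0],np.ones(len(c))]; 
    for _ in range(5):
        w=np.linalg.lstsq(A,c[:,2],rcond=None)[0]; k=abs(A@w-c[:,2])<.012; A,c=A[k],c[k]
    print("  cover slope",np.arctan(-w[0]).round(3),"x at z=.104:",((.104-w[1])/w[0]).round(4),"y",pc(c[:,1]),"zmax",pc(c[:,2])[-1],"xmin",pc(c[:,0])[0])
    st=(f.max(-1)-f.min(-1)<25)&(f.mean(-1)>110)&(P[...,2]>.108)&(P[...,2]<.122)
    q=P[st]; q=q[np.linalg.norm(q[:,:2]-K[:2],axis=1)<.075]; print("  tongue",len(q),(q-K).round(3)[:12].tolist())
E
```

```text
scene top x [-0.079 -0.077 -0.064  0.055  0.111  0.119  0.12 ] y [-0.157 -0.128 -0.031  0.009  0.036  0.041  0.043]
  side x [-0.076 -0.074 -0.065  0.074  0.115  0.119  0.119] y [-0.193 -0.191 -0.108  0.04   0.042  0.043  0.044]
  cover slope 0.703 x at z=.104: 0.119 y [-0.186 -0.183 -0.169 -0.105 -0.048 -0.04  -0.039] zmax 0.23 xmin -0.029
  tongue 21 [[-0.056, -0.024, 0.116], [-0.058, -0.021, 0.117], [-0.054, -0.021, 0.116], [-0.056, -0.02, 0.115], [-0.058, -0.018, 0.116], [-0.061, -0.017, 0.115], [-0.051, -0.016, 0.117], [-0.054, -0.016, 0.116], [-0.055, -0.014, 0.116], [-0.056, -0.011, 0.117], [-0.06, -0.011, 0.116], [-0.048, -0.012, 0.118]]
side top x [-0.08  -0.079 -0.076 -0.037  0.102  0.116  0.118] y [-0.222 -0.219 -0.202 -0.119  0.021  0.033  0.035]
  side x [-0.08  -0.08  -0.076 -0.027  0.101  0.113  0.117] y [-0.204 -0.203 -0.202 -0.2   -0.039 -0.037 -0.009]
  cover slope 0.697 x at z=.104: 0.1213 y [-0.192 -0.192 -0.189 -0.134 -0.069 -0.05  -0.046] zmax 0.235 xmin -0.038
  tongue 74 [[-0.038, -0.007, 0.116], [-0.046, -0.008, 0.116], [-0.044, -0.01, 0.117], [-0.041, -0.01, 0.117], [-0.039, -0.01, 0.116], [-0.037, -0.012, 0.118], [-0.051, -0.01, 0.116], [-0.048, -0.011, 0.116], [-0.046, -0.01, 0.115], [-0.045, -0.013, 0.117], [-0.042, -0.014, 0.118], [-0.04, -0.013, 0.115]]
```

Call:
jog_arm --commands "0.02 -0.055 0.03 0 0 -0.18; 0.04 -0.11 0.06 0 0 -0.36; 0.06 -0.165 0.09 0 0 -0.54; 0.08 -0.22 0.09 0 0 -0.72; 0.1 -0.275 0.09 0 0 -0.9; 0.12 -0.33 0.09 0 0 -1.08; 0.14 -0.385 0.09 0 0 -1.26; 0.16 -0.44 0.09 0 0 -1.44; 0.18 -0.495 0.09 0 0 -1.62; 0.2 -0.55 0.09 0 0 -1.8; 0.22 -0.605 0.09 0 0 -1.98; 0.24 -0.66 0.09 0 0 -2.16; 0.265 -0.715 0.08 0 0 -2.335; 0.265 -0.72 0.06 0 0 -2.335; 0.265 -0.72 0.05 0 0 -2.335; 0.265 -0.72 0.05 0 0 -2.335" --gripper 0 --grip_force 60

```text
time: 4.1
eef_pos: [0.5631, -0.1133, 0.2801]
tcp_rot: [0.985, 0.174, -0.001, -0.001]
contact_force: [-0.2, 0.2, 0.3]
opening: 0.001
```

Call:
jog_arm --commands "0.004 0 -0.02 0 0 0; 0.005 0 -0.035 0 0 0; 0.004 0 -0.047 0 0 0; 0 0 -0.06 0 0 0; -0.006 0 -0.069 0 0 0; -0.012 0 -0.078 0 0 0; -0.017 0.001 -0.087 0 0 0; -0.022 0.001 -0.096 0 0 0; -0.026 0.001 -0.105 0 0 0; -0.03 0.001 -0.114 0 0 0; -0.034 0.001 -0.123 0 0 0; -0.038 0.001 -0.132 0 0 0; -0.04 0.002 -0.14 0 0 0; -0.04 0.002 -0.14 0 0 0"

```text
time: 5.85
eef_pos: [0.5229, -0.1125, 0.1402]
tcp_rot: [0.985, 0.173, -0.001, -0.001]
contact_force: [-0.5, 1.0, 0.1]
opening: 0.002
```

```bash
python3 - <<'E'
from plant import *
import cv2
r=vision.read_camera("side"); cv2.imwrite("pics/side1.png",cv2.resize(r["frame"][100:330,140:390,::-1],(750,690)[:1]+(590,)))
E
```

```text
(no output)
```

View pics/side1.png

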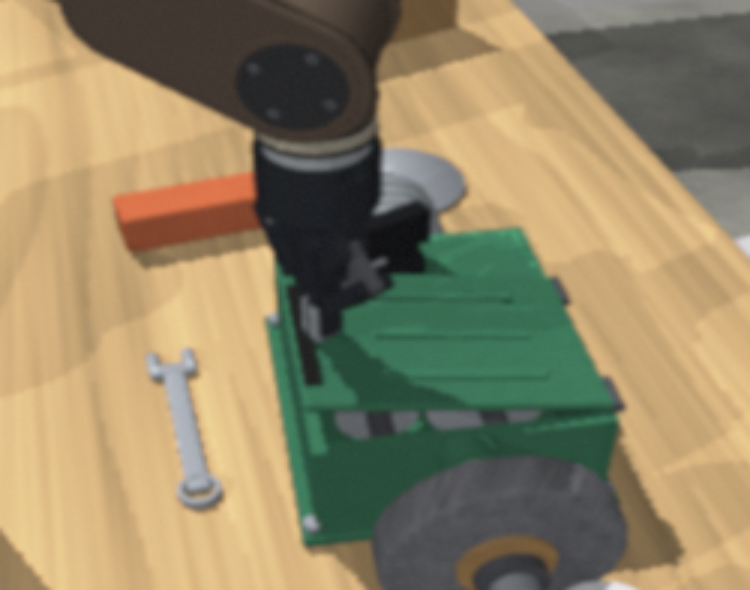

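The side view shows the cover almost shut, with the closed fingertips near its free edge at about (320, 320). I'll press on through the catch.

Call:
jog_arm --commands "-0.001 0 -0.008 0 0 0; -0.002 0 -0.014 0 0 0; -0.002 0 -0.019 0 0 0; -0.002 0 -0.024 0 0 0; -0.002 0 -0.028 0 0 0; -0.002 0 -0.032 0 0 0; -0.002 0 -0.034 0 0 0; -0.002 0 -0.035 0 0 0; -0.002 0 -0.035 0 0 0"

```text
time: 7.02
eef_pos: [0.5217, -0.1127, 0.1079]
tcp_rot: [0.985, 0.173, -0.001, -0.0]
contact_force: [-5.3, 0.8, 11.1]
opening: -0.001
```

Call:
jog_arm --commands "0 0 -0.002 0 0 0; 0 0 -0.003 0 0 0; 0 0 -0.003 0 0 0"

```text
time: 7.4
eef_pos: [0.5218, -0.1128, 0.1077]
tcp_rot: [0.985, 0.173, -0.002, -0.001]
contact_force: [-12.9, 3.5, 24.1]
opening: 0.005
```

Call:
jog_arm --commands "0 0 0.03 0 0 0; 0 0 0.08 0 0 0; 0 0 0.12 0 0 0; 0.03 0.05 0.13 0 0 0; 0.06 0.095 0.13 0 0 0; 0.072 0.113 0.13 0 0 0; 0.072 0.113 0.13 0 0 0; 0.072 0.113 0.13 0 0 0"

```text
time: 8.4
eef_pos: [0.5933, -0.0007, 0.2326]
tcp_rot: [0.985, 0.173, -0.001, 0.0]
contact_force: [0.0, -0.2, 1.0]
opening: -0.0
```

```bash
python3 - <<'E'
from plant import *
from h import *
import cv2
for n in ["scene","wrist"]:
    r=vision.read_camera(n); P=cloud(r); cv2.imwrite(f"pics/{n}2.png",r["frame"][...,::-1])
    if 1:
        f=r["frame"].astype(int)
        m=(P[...,2]>.149)&(P[...,2]<.163)&(np.hypot(P[...,0]-.594,P[...,1])<.06)&(f.max(-1)<90)
        t=P[m]; print(n,m.sum())
        if m.sum()>20: print(t.mean(0),cv2.minAreaRect(t[:,:2].astype(np.float32)))
    c=(f[...,1]>f[...,0]+20)&(f[...,1]>f[...,2]+8)
    q=P[c]; q=q[(q[:,2]>.09)&(q[:,2]<.2)&(abs(q[:,0]-.54)<.02)&(q[:,1]<-.06)&(q[:,1]>-.19)]
    print(len(q), q[:,2].mean() if len(q) else 0)
s=get_state();print(s["eef_pos"],s["contact_force"],s["opening"])
E
```

```text
scene 192
[0.59596302 0.00431362 0.1537331 ] ((0.5934035778045654, 0.00231858529150486), (0.07747101783752441, 0.020871182903647423), 18.239473342895508)
363 0.10671768721118971
wrist 1825
[0.60281129 0.00121028 0.15486738] ((0.6015702486038208, 0.0004997719079256058), (0.06138990446925163, 0.020015612244606018), 19.352813720703125)
2807 0.1077116510306056
[ 0.59335229 -0.00097548  0.23302464] [-0.17505286  0.3736127   0.50324699] 0.0026164175699447726
```

View pics/scene2.png

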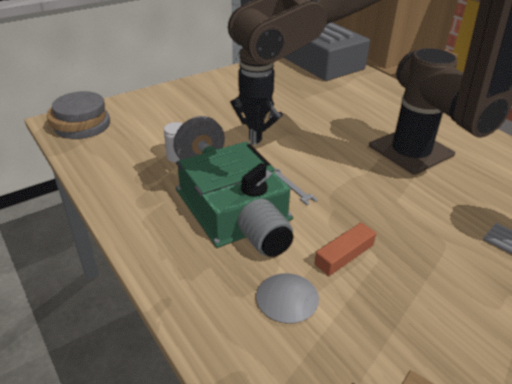

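View pics/wrist2.png

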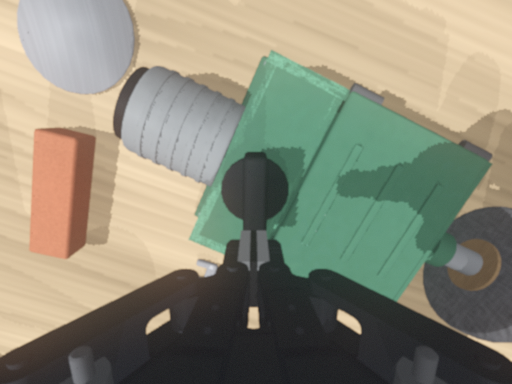

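The cover is shut (its top measures 0.1077 m). The knob bar lies at about 19°, in line with the jaws, centred at about (0.594, 0.001). Next I open the gripper and go down over it.

Call:
jog_arm --commands "0 0.001 0 0 0 0; 0 0.001 0 0 0 0; 0 0.001 0 0 0 0; 0 0.001 0 0 0 0; 0 0.001 -0.02 0 0 -0.01; 0 0.001 -0.05 0 0 -0.01; 0 0.001 -0.08 0 0 -0.01; 0 0.001 -0.1 0 0 -0.01; 0 0.001 -0.106 0 0 -0.01; 0 0.001 -0.106 0 0 -0.01" --gripper 70

```text
time: 9.75
eef_pos: [0.5941, 0.0012, 0.1273]
tcp_rot: [0.986, 0.168, 0.0, -0.0]
contact_force: [-0.5, -0.6, 0.4]
opening: 0.704
```

Call:
jog_arm --commands "0 0 0 0 0 0; 0 0 0 0 0 0; 0 0 0 0 0 0; 0 0 0 0 0 0; 0 0 0 0 0 0; 0 0 0 0 0 0; 0 0 0 0 0 0; 0 0 0 0 0 0" --gripper 0 --grip_force 60

```text
time: 10.75
eef_pos: [0.5954, -0.0008, 0.1291]
tcp_rot: [0.986, 0.168, 0.002, 0.002]
contact_force: [0.9, -5.3, 0.9]
opening: 0.223
```

Call:
jog_arm --commands "0.0008 -0.002 0 0 0 0; 0.0008 -0.002 0.004 0 0 0; 0.0008 -0.002 0.008 0 0 0; 0.0008 -0.002 0.012 0 0 0; 0.0008 -0.002 0.015 0 0 0; 0.0008 -0.002 0.015 0 0 0; 0.0008 -0.002 0.015 0 0 0"

```text
time: 11.62
eef_pos: [0.5953, -0.001, 0.142]
tcp_rot: [0.986, 0.168, 0.001, 0.0]
contact_force: [5.0, -1.8, -4.6]
opening: 0.224
```

```bash
cat > k.py <<'E'
from plant import *
from h import *
import cv2,sys
r=vision.read_camera("scene"); P=cloud(r)
f=r["frame"].astype(int)
st=(f.max(-1)-f.min(-1)<25)&(f.mean(-1)>100)&(P[...,2]>.109)&(P[...,2]<.145)&(np.hypot(P[...,0]-.5945,P[...,1]+.0005)<.07)
q=P[st]; print("tongue",len(q),np.percentile(q[:,2],[10,50,90]).round(4) if len(q) else 0,(q.mean(0)-[.5945,-.0005,0]).round(3) if len(q) else 0)
cv2.imwrite(f"pics/{sys.argv[1]}.png",cv2.resize(r["frame"][100:260,170:370,::-1],(750,600),interpolation=cv2.INTER_CUBIC))
s=get_state();print(s["time"],s["eef_pos"],s["contact_force"],s["wrist_torque"])
E
python3 k.py up
```

```text
tongue 39 [0.1269 0.1287 0.1374] [-0.042 -0.006  0.13 ]
11.675 [ 0.59533213 -0.00097288  0.14192339] [ 4.94767723 -2.15849994 -3.54668693] [-0.19516433 -0.82809783  0.04203648]
```

View pics/up.png

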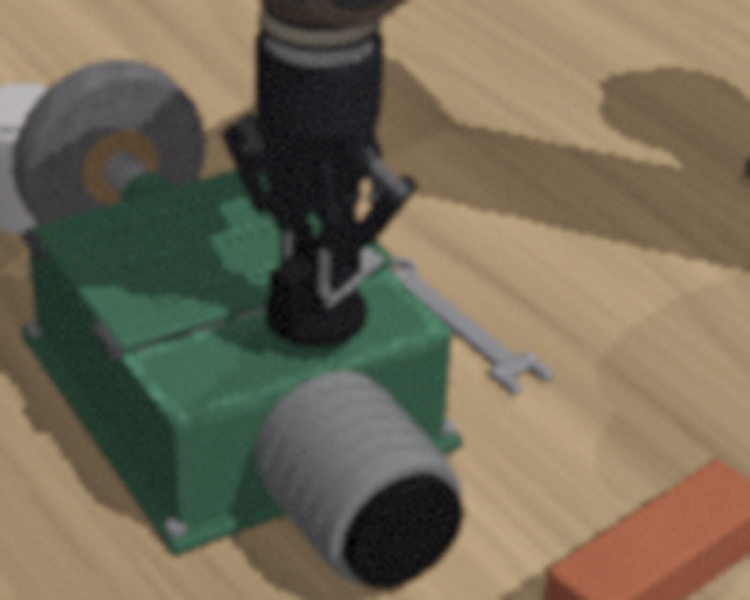

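The tongue has risen about 12 mm, from 0.117 to 0.129 m. Next I turn it counter-clockwise towards the cover.

Call:
jog_arm --commands "-0.0005 0 0 0 0 0.1; -0.0005 0 0 0 0 0.2; -0.0005 0 0 0 0 0.3; -0.0005 0 0 0 0 0.4; -0.0005 0 0 0 0 0.5; -0.0005 0 0 0 0 0.6; -0.0005 0 0 0 0 0.7; -0.0005 0 0 0 0 0.8; -0.0005 0 0 0 0 0.9; -0.0005 0 0 0 0 0.98; -0.0005 0 0 0 0 1.0; -0.0005 0 0 0 0 1.0"

```text
time: 13.18
eef_pos: [0.5936, 0.0001, 0.1419]
tcp_rot: [0.785, 0.62, -0.0, -0.001]
contact_force: [1.3, 3.6, -2.4]
opening: 0.222
```

```bash
python3 k.py turned
```

```text
tongue 0 0 0
13.225 [5.93619648e-01 1.07161965e-04 1.41897420e-01] [ 1.29254305  3.72886525 -1.5492063 ] [ 0.65861674 -0.03342784  0.00706409]
```

View pics/turned.png

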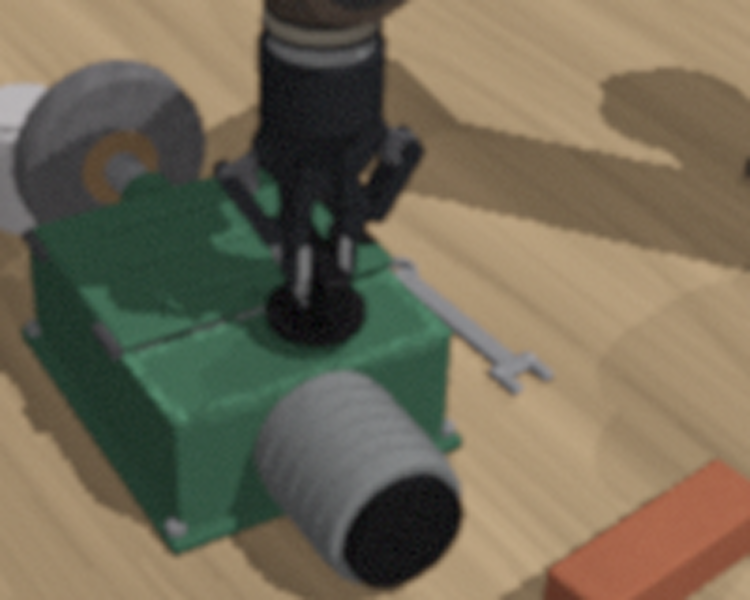

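Call:
jog_arm --commands "0 0 -0.003 0 0 0; 0 0 -0.005 0 0 0; 0 0 -0.007 0 0 0; 0 0 -0.008 0 0 0; 0 0 -0.008 0 0 0"

```text
time: 13.85
eef_pos: [0.5937, 0.0001, 0.1344]
tcp_rot: [0.785, 0.62, -0.0, -0.001]
contact_force: [-0.6, 4.8, 1.1]
opening: 0.225
```

Call:
jog_arm --commands "0 0 -0.002 0 0 0; 0 0 -0.004 0 0 0; 0 0 -0.006 0 0 0; 0 0 -0.008 0 0 0; 0 0 -0.008 0 0 0"

```text
time: 14.48
eef_pos: [0.5938, 0.0001, 0.129]
tcp_rot: [0.785, 0.62, -0.0, -0.001]
contact_force: [-6.3, 5.9, 11.9]
opening: 0.221
```

```bash
python3 k.py push1
```

```text
tongue 0 0 0
14.525 [5.93847515e-01 5.10121803e-05 1.29054150e-01] [-6.25710687  5.67365923 11.62565206] [ 1.13138705  1.34199257 -0.02502929]
```

Call:
jog_arm --commands "0 0 -0.002 0 0 0; 0 0 -0.004 0 0 0; 0 0 -0.004 0 0 0; 0 0 -0.004 0 0 0"

```text
time: 15.02
eef_pos: [0.594, 0.0001, 0.1289]
tcp_rot: [0.784, 0.62, -0.001, -0.001]
contact_force: [-14.4, 7.3, 25.2]
opening: 0.22
```

```bash
python3 - <<'E'
from plant import *
from h import *
import cv2
r=vision.read_camera("side"); P=cloud(r)
cv2.imwrite("pics/side3.png",cv2.resize(r["frame"][130:290,180:380,::-1],(750,600),interpolation=cv2.INTER_CUBIC))
f=r["frame"].astype(int)
st=(f.max(-1)-f.min(-1)<25)&(f.mean(-1)>100)&(P[...,2]>.109)&(P[...,2]<.145)&(np.hypot(P[...,0]-.5945,P[...,1])<.07)
print(st.sum(),P[st].round(3)[:20].tolist())
E
```

```text
55 [[0.578, -0.007, 0.143], [0.578, -0.008, 0.141], [0.578, -0.009, 0.139], [0.578, -0.008, 0.136], [0.579, -0.041, 0.117], [0.581, -0.042, 0.117], [0.583, -0.041, 0.116], [0.586, -0.04, 0.115], [0.59, -0.042, 0.115], [0.578, -0.043, 0.115], [0.58, -0.043, 0.115], [0.582, -0.046, 0.117], [0.584, -0.046, 0.117], [0.586, -0.046, 0.117], [0.589, -0.046, 0.116], [0.577, -0.046, 0.115], [0.58, -0.045, 0.114], [0.581, -0.048, 0.116], [0.583, -0.049, 0.117], [0.585, -0.051, 0.118]]
```

View pics/side3.png

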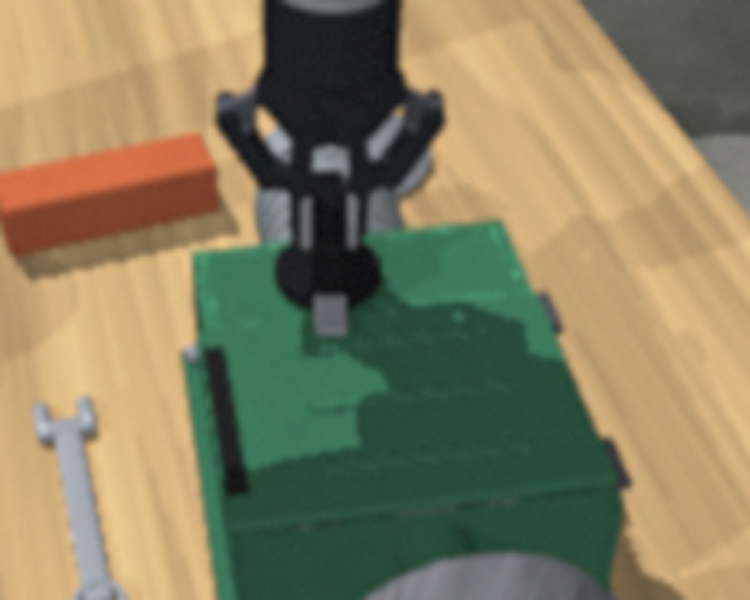

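The tongue's top is back at 0.117 m, its home height, and in the picture it lies over the cover edge at (330, 315). I'll relax the push, open the gripper and retreat.

Call:
jog_arm --commands "0 0 0.003 0 0 0; 0 0 0.004 0 0 0; 0 0 0.004 0 0 0"

```text
time: 15.45
eef_pos: [0.5938, 0.0001, 0.129]
tcp_rot: [0.785, 0.62, -0.0, -0.001]
contact_force: [-6.1, 5.0, 11.1]
opening: 0.223
```

Call:
jog_arm --commands "0 0 0 0 0 0; 0 0 0 0 0 0; 0 0 0 0 0 0; 0 0 0 0 0 0; 0 0 0.02 0 0 0; 0 0 0.05 0 0 0; 0 0 0.1 0 0 0; 0 0 0.15 0 0 0; -0.03 0 0.17 0 0 0; -0.05 0 0.17 0 0 0; -0.05 0 0.17 0 0 0" --gripper 80

```text
time: 16.82
eef_pos: [0.5439, -0.0008, 0.2985]
tcp_rot: [0.785, 0.62, 0.001, 0.001]
contact_force: [0.0, -0.1, 0.4]
opening: 0.803
```

```bash
python3 - <<'E'
from plant import *
from h import *
import cv2
for n in ["scene","side"]:
    r=vision.read_camera(n); P=cloud(r); f=r["frame"].astype(int)
    st=(f.max(-1)-f.min(-1)<25)&(f.mean(-1)>100)&(P[...,2]>.109)&(P[...,2]<.145)&(np.hypot(P[...,0]-.5945,P[...,1])<.07)
    print(n,"tongue",st.sum(),np.median(P[st],0).round(4) if st.any() else 0)
    m=(P[...,2]>.149)&(P[...,2]<.175)&(np.hypot(P[...,0]-.594,P[...,1])<.06)&(f.max(-1)<90); t=P[m]
    if len(t)>9: print("bar",np.percentile(t[:,2],[50,95]),cv2.minAreaRect(t[:,:2].astype(np.float32)))
    c=(f[...,1]>f[...,0]+20)&(f[...,1]>f[...,2]+8); q=P[c]; q=q[(q[:,2]>.09)&(q[:,2]<.2)&(abs(q[:,0]-.54)<.02)&(q[:,1]<-.06)&(q[:,1]>-.19)]
    print("cover",q[:,2].mean())
cv2.imwrite("pics/end.png",r["frame"][...,::-1])
s=get_state();print(s["time"],s["eef_pos"],s["contact_force"])
E
```

```text
scene tongue 2 [ 0.5849 -0.0587  0.1167]
bar [0.15422508 0.15651781] ((0.5945559144020081, 0.0027399584650993347), (0.0780147835612297, 0.01999180018901825), 75.82902526855469)
cover 0.10647709803406226
side tongue 56 [ 0.5792 -0.0567  0.1162]
bar [0.15440909 0.15655298] ((0.5932952165603638, -0.006159879267215729), (0.07257109880447388, 0.019527645781636238), 75.42606353759766)
cover 0.10671712135815613
16.925 [ 0.54453102 -0.00081921  0.29716399] [ 0.03236467  0.12511629 -0.28271029]
```

View pics/end.png

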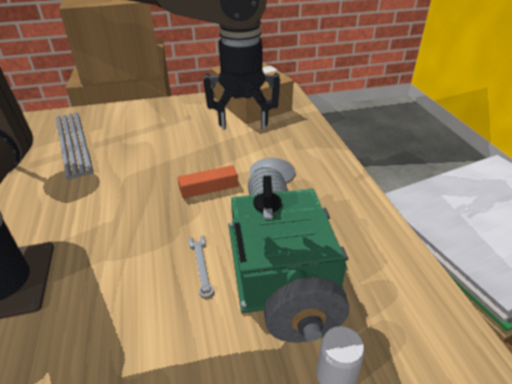

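The cover is flat, the tongue at (268, 212) lies across its edge, the bar top is at 0.156 m (home), and the bystanders are where they were.

```bash
python3 -c "
from plant import ctrl; print(ctrl.sign_off())"
```

```text
the job is handed in; nothing more can be done
None
```

The gear cover is shut and locked, and I handed the job in at about 17 s. The sign-off gives no verdict.

- **Cover:** I pressed it with closed fingertips until it met its rigid stop, where the force rose to 24 N with no further travel. At the end its top measured 106.5–106.7 mm by camera, against the nominal 108 mm. That is within the 2 mm calibration.
- **Knob:** I gripped the bar, pulled it up about 12 mm and turned it about 1.0 rad. It dropped into the locking notch on the first try, and I pushed it against its stop with 25 N.
- **Last checks:** After letting go, the bar top was at 156 mm and the tongue top at about 116–117 mm, both their home heights. The bar had turned from about 19° to 76°, and the tongue lies over the cover's edge. The gripper is clear with no contact force. The bar, cap, wrench and tin look unmoved in the picture, though I did not re-measure their positions.

No check failed. One minor disagreement: the two cameras placed the bar's centre up to 9 mm apart, because the side view cut off part of the bar. Its height and angle agreed.

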